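# Re-rack the doming punches in working order

## Robot

A 7-joint arm with a two-finger parallel gripper is mounted at the origin on the work surface. World frame = base frame: x ahead of the robot, y to its left, z up, the work surface at z = 0. Lengths are in m, angles in rad, forces in N, time in s.
With the tool pointing down it reaches from about 0.4 to 0.85 m from the base axis. Payload 10.4 kg.
Tool frame: the origin (TCP) lies midway between the tips of the shut fingers; the grasp point (between the pads) lies 19 mm behind it (manip.tcp_to_grasp is the distance from the TCP to the grasp point, in m); z points along the fingers, y is the line along which they close (so a half turn about z gives the same grasp; the last joint's range is limited). The gripper opens to 85 mm and grips with 20 to 120 N. Pads are 22 mm wide; open, the fingers measure 114 mm over their backs; the gripper's body (76 mm by 85 mm) begins 54 mm behind the grasp point. The pads swing forward as they close: fully open they stand 13 mm farther back than shut.
Start: joints at [-1.14, 0.332, -0.065, 1.46, 0.022, 1.35, -0.088], TCP at [0.274, 0.562, 0.208] pointing down, gripper open.
Joint ranges: [-2.6, 2.6], [-0.5, 2.12], [-1.47, 1.34], [0.16, 2.42], [-1.27, 4.41], [0.06, 2.06], [-2.6, 2.6]. Speed limits (rad/s): [2.22, 2.22, 2.79, 2.79, 3.14, 3.14, 3.14].

## Interface

Orientations are given as a unit quaternion [x, y, z, w].
In Python, from workcell import manip gives the robot as it stands.
- The arm moves only by the shell command python3 -m jog 'ROWS' [FORCE]. ROWS is a JSON object of lists of equal length, an entry for each row: "offset": the shift along the world's x, y, z in m, a list of three; "yaw": the turn about the world's z in degrees; "jaw": the closure, from 0 (fully open) to 1 (shut). A call has 1 to 20 rows; each row shifts and turns the commanded pose from where the row before left it; what a row does not reach is not made up. A row lasts 1/12 s, in which the tool goes at most 41.7 mm and 7.16 degrees, less where a joint would pass 70% of its speed; a pose out of reach is approached as far as the arm can. A call is refused whole if a number of a shift passes 0.0417 or a number of a turn 7.16, either way. A call with a gripper value outside its range is refused whole. The fingers move at their own pace and stop on an object; FORCE is the grip in N (left out, the last holds). Time passes only in rows, so rows that do not move let the fingers close. It gives the time, the measured TCP pose, the force, the opening and the grip force at its end, in the units of the state.
- manip.get_obs(): the state, without advancing time (a new reading comes with each control period).
- manip.camera(name): name is "scene" or "top"; returns a dict with "frame" (384x512x3 uint8, red, green, blue), "camera_matrix" (3x3 intrinsics, pixels), "distortion" ([k1, k2, p1, p2, k3] as OpenCV has them; the pictures are not rectified), "eye" and "attitude" of the camera in the world. Camera axes: x right, y up, looking along -z (the intrinsics and any distortion apply to the point x, -y, -z); pixel columns grow to the right and rows downward; lengths in m; the calibration is good to about 2 mm. A picture is of the moment at which its call begins. There is no depth.
- manip.hand_in(): hands the job in; it is judged then, once.
Trained networks look in a picture, given as the dict that the camera call returned (one of the last four; its "shot" number tells which), for a name from the list of things; names that differ only in an ending like _2 or _b are one class to them, and where a whole thing is asked for, a point or a joint stands for the part that bears it (a point fixed in the world has none). Each returns a list of dicts, best first, with "score" (0 to 1); they miss things now and then, are a little off and sometimes report something else, mostly with a low value. They report only what shows in the picture. A call takes as long as a camera call.
- manip.masks_of(picture, name): "region" (384x512 bool, what is visible of it).
- manip.tip_of(picture, name): "at" ([x, y, z] in m, in world coordinates, good to about 4 mm: a listed point, or the origin of a listed thing).
The state is a dict: "clock": time; "joint_pos": joint angles; "joint_velocities": joint speeds; "tau": joint torques, N m; "position": TCP position; "ee_rot": TCP orientation; "ft_force": force on the tool from outside, world axes, zero at the start; "torque": the same for the moment, N m; "grip_width": opening from 0.0 (shut) to 1.0 (fully open); "grasp_force": force on a finger pad.
Only numpy, scipy, OpenCV 4.12 (cv2) and the standard library are available. Lean on these libraries where they do the work, as an engineer would, in place of code of your own. Each camera call takes 0.05 s, during which the arm holds its last target. There are 200 camera calls.

## Task

Move the four doming punches from the pale board to the dark wooden block, keeping their working order as counted from the blue-painted ends: the punch nearest the blue end of the board goes into the pocket nearest the blue end of the block, the next into the next pocket, and so on to the plain ends. Stand each one upright, foot fully down on the floor of its pocket, and do not let any punch fall over.

Things in the scene. Friction and masses are not known exactly. Their poses are not given: they have to be found in the camera images.
- steel_punch: Loose doming punch, bare grey steel with a rounded dome top, about 0.3 kg. Round, 24 mm in diameter, 90 mm tall, the lowest 70 mm a straight cylinder. Origin: centre of its flat foot; z runs up the punch. At the start it stands upright in a ring on the pale board, foot on the board, up to 3 mm off the ring's centre.
- brass_punch: Loose doming punch, yellow brass with a cone-shaped top, about 0.32 kg. Round, 24 mm in diameter, 90 mm tall, the lowest 70 mm a straight cylinder. Origin: centre of its flat foot; z runs up the punch. At the start it stands upright in a ring on the pale board, foot on the board, up to 3 mm off the ring's centre.
- green_punch: Loose doming punch, green plastic with a flat top, about 0.06 kg. Round, 24 mm in diameter, 90 mm tall, the lowest 70 mm a straight cylinder. Origin: centre of its flat foot; z runs up the punch. At the start it stands upright in a ring on the pale board, foot on the board, up to 3 mm off the ring's centre.
- red_punch: Loose doming punch, red plastic with a flat top with bevelled edge, about 0.05 kg. Round, 24 mm in diameter, 90 mm tall, the lowest 70 mm a straight cylinder. Origin: centre of its flat foot; z runs up the punch. At the start it stands upright in a ring on the pale board, foot on the board, up to 3 mm off the ring's centre.
- seat_a: Plain dark steel ring, 46 mm outside, 36 mm bore, 10 mm high, fixed on the pale board; the four rings are alike and mark the four places of the old row. Origin: centre of its underside, on the board's upper face. At the start the steel punch stands in it; the ring stays and so tells where it stood. Which of the four places it has varies from start to start.
- seat_b: Plain dark steel ring, 46 mm outside, 36 mm bore, 10 mm high, fixed on the pale board; the four rings are alike and mark the four places of the old row. Origin: centre of its underside, on the board's upper face. At the start the brass punch stands in it; the ring stays and so tells where it stood. Which of the four places it has varies from start to start.
- seat_c: Plain dark steel ring, 46 mm outside, 36 mm bore, 10 mm high, fixed on the pale board; the four rings are alike and mark the four places of the old row. Origin: centre of its underside, on the board's upper face. At the start the green punch stands in it; the ring stays and so tells where it stood. Which of the four places it has varies from start to start.
- seat_d: Plain dark steel ring, 46 mm outside, 36 mm bore, 10 mm high, fixed on the pale board; the four rings are alike and mark the four places of the old row. Origin: centre of its underside, on the board's upper face. At the start the red punch stands in it; the ring stays and so tells where it stood. Which of the four places it has varies from start to start.
- board_rack: The old rack: a pale wooden board fixed to the bench, 270 x 70 x 12 mm, one end painted blue (a 22 mm wide band, 16 mm high). Origin: centre of its underside, on the bench; x runs along the board towards the blue end, z up. The four rings stand on its centre line at x = -82.5, -27.5, 27.5 and 82.5 mm.
- block_rack: The new rack: dark wooden block fixed to the bench at any angle, 270 x 70 x 27 mm, one end painted blue (22 mm wide band, 29 mm high). Origin: centre of its underside, on the bench; x runs along it towards the blue end, z up. Four round pockets on its centre line at x = -82.5, -27.5, 27.5 and 82.5 mm, each 42 mm across, 15 mm deep: cork floor 12 mm, rim 27 mm above the bench.

How it is judged:
At the end, for the whole second after the job is handed in: Every punch stands in the pocket of the dark block that has the same rank, counted from the blue end, as its ring has on the pale board: within 13 mm of the pocket centre along and across the block, its foot within 5 mm of the pocket floor, upright within 0.12 rad, and at rest (((x of seat_a in the frame of board_rack between -0.0945 and -0.0705 m and x of steel_punch in the frame of block_rack between -0.0955 and -0.0695 m) or (x of seat_a in the frame of board_rack between -0.0395 and -0.0155 m and x of steel_punch in the frame of block_rack between -0.0405 and -0.0145 m) or (x of seat_a in the frame of board_rack between 0.0155 and 0.0395 m and x of steel_punch in the frame of block_rack between 0.0145 and 0.0405 m) or (x of seat_a in the frame of board_rack between 0.0705 and 0.0945 m and x of steel_punch in the frame of block_rack between 0.0695 and 0.0955 m)) and y of steel_punch in the frame of block_rack between -0.013 and 0.013 m and z of steel_punch in the frame of block_rack between 0.007 and 0.017 m and angle between each of steel_punch, brass_punch, green_punch, red_punch's own z axis and vertical below 0.12 rad and linear speed of each of steel_punch, brass_punch, green_punch, red_punch below 0.02 m/s and angular speed of each of steel_punch, brass_punch, green_punch, red_punch below 0.2 rad/s and ((x of seat_b in the frame of board_rack between -0.0945 and -0.0705 m and x of brass_punch in the frame of block_rack between -0.0955 and -0.0695 m) or (x of seat_b in the frame of board_rack between -0.0395 and -0.0155 m and x of brass_punch in the frame of block_rack between -0.0405 and -0.0145 m) or (x of seat_b in the frame of board_rack between 0.0155 and 0.0395 m and x of brass_punch in the frame of block_rack between 0.0145 and 0.0405 m) or (x of seat_b in the frame of board_rack between 0.0705 and 0.0945 m and x of brass_punch in the frame of block_rack between 0.0695 and 0.0955 m)) and y of brass_punch in the frame of block_rack between -0.013 and 0.013 m and z of brass_punch in the frame of block_rack between 0.007 and 0.017 m and ((x of seat_c in the frame of board_rack between -0.0945 and -0.0705 m and x of green_punch in the frame of block_rack between -0.0955 and -0.0695 m) or (x of seat_c in the frame of board_rack between -0.0395 and -0.0155 m and x of green_punch in the frame of block_rack between -0.0405 and -0.0145 m) or (x of seat_c in the frame of board_rack between 0.0155 and 0.0395 m and x of green_punch in the frame of block_rack between 0.0145 and 0.0405 m) or (x of seat_c in the frame of board_rack between 0.0705 and 0.0945 m and x of green_punch in the frame of block_rack between 0.0695 and 0.0955 m)) and y of green_punch in the frame of block_rack between -0.013 and 0.013 m and z of green_punch in the frame of block_rack between 0.007 and 0.017 m and ((x of seat_d in the frame of board_rack between -0.0945 and -0.0705 m and x of red_punch in the frame of block_rack between -0.0955 and -0.0695 m) or (x of seat_d in the frame of board_rack between -0.0395 and -0.0155 m and x of red_punch in the frame of block_rack between -0.0405 and -0.0145 m) or (x of seat_d in the frame of board_rack between 0.0155 and 0.0395 m and x of red_punch in the frame of block_rack between 0.0145 and 0.0405 m) or (x of seat_d in the frame of board_rack between 0.0705 and 0.0945 m and x of red_punch in the frame of block_rack between 0.0695 and 0.0955 m)) and y of red_punch in the frame of block_rack between -0.013 and 0.013 m and z of red_punch in the frame of block_rack between 0.007 and 0.017 m); the robot touches nothing.
It fails at once if the steel punch falls over (angle between steel_punch's own z axis and vertical above 0.9 rad).
It fails at once if the brass punch falls over (angle between brass_punch's own z axis and vertical above 0.9 rad).
It fails at once if the green punch falls over (angle between green_punch's own z axis and vertical above 0.9 rad).
It fails at once if the red punch falls over (angle between red_punch's own z axis and vertical above 0.9 rad).
It also fails if it takes over 118 s, if anything falls off the work surface, if the arm or the gripper's body presses on something with over 40 N, if the wrist force passes 120 N, or if a joint passes its speed limit or range.

## Working session

There is one attempt and no reset: what is moved stays moved. The work goes in short steps, Python scripts to look and compute and a shell command to move; the robot and the scene stay as the last step left them, time stands still between calls to the robot, and variables do not carry over. Pictures are saved under pics/ and viewed, at most 14 in all, crops included, and the job is handed in when it is done.

```bash
mkdir -p pics; ls
python3 - <<'E'
from workcell import manip
import cv2
o=manip.get_obs(); print({k:o[k] for k in('clock','position','ee_rot','grip_width')})
for c in('scene','top'):
    p=manip.camera(c); cv2.imwrite(f'pics/{c}0.png',p['frame'][:,:,::-1]); print(c,p['eye'],p['attitude'],p['camera_matrix'],p['distortion'])
    for n in('steel_punch','brass_punch','green_punch','red_punch','seat_a','board_rack','block_rack'):
        print(n,[(round(d['score'],2),[round(float(v),3) for v in d['at']]) for d in manip.tip_of(p,n)])
E
```

```text
pics
{'clock': 0.0, 'position': array([0.27378717, 0.56138045, 0.20673081]), 'ee_rot': array([ 2.24933490e-01,  9.74373872e-01, -6.82704090e-04, -1.25405274e-04]), 'grip_width': 1.0032345207297744}
scene [1.06925542 0.36817195 0.57534844] [0.19903733 0.3833854  0.78937743 0.43621444] [[388.78850138   0.         256.20725661]
 [  0.         388.78850138 192.7633997 ]
 [  0.           0.           1.        ]] [-0.01179514  0.          0.          0.          0.        ]
steel_punch [(0.83, [0.523, 0.138, 0.013])]
brass_punch [(0.93, [0.567, 0.241, 0.01])]
green_punch [(0.75, [0.52, 0.139, 0.01]), (0.65, [0.546, 0.193, 0.01])]
red_punch [(0.92, [0.59, 0.294, 0.016])]
seat_a [(0.68, [0.545, 0.189, 0.015]), (0.62, [0.587, 0.297, 0.013]), (0.6, [0.523, 0.142, 0.01]), (0.57, [0.564, 0.241, 0.011])]
board_rack [(0.73, [0.553, 0.219, -0.0]), (0.26, [0.544, 0.191, 0.012])]
block_rack [(0.64, [0.521, -0.175, -0.001])]
top [ 0.30479065 -0.01823967  1.19194784] [ 0.07442446 -0.0615537  -0.70088095  0.7067093 ] [[482.69761678   0.         258.25420563]
 [  0.         482.69761678 191.47863293]
 [  0.           0.           1.        ]] [-0.1148097  0.         0.         0.         0.       ]
steel_punch [(0.49, [0.52, 0.142, 0.011])]
brass_punch [(0.69, [0.562, 0.242, 0.01])]
green_punch [(0.7, [0.545, 0.195, 0.011]), (0.24, [0.522, 0.144, 0.013])]
red_punch [(0.71, [0.587, 0.296, 0.015])]
seat_a [(0.63, [0.566, 0.243, 0.011]), (0.62, [0.587, 0.293, 0.019]), (0.57, [0.522, 0.141, 0.018]), (0.45, [0.544, 0.194, 0.011])]
board_rack [(0.59, [0.555, 0.216, 0.002])]
block_rack [(0.62, [0.517, -0.175, 0.002])]
```

View pics/scene0.png

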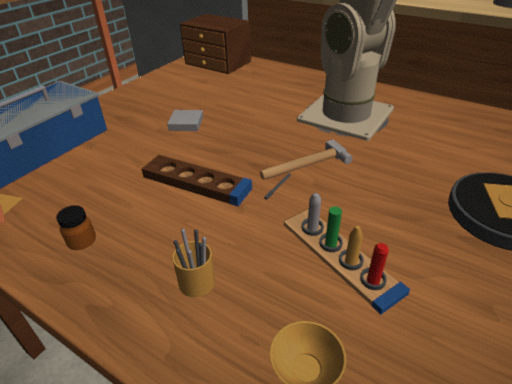

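View pics/top0.png

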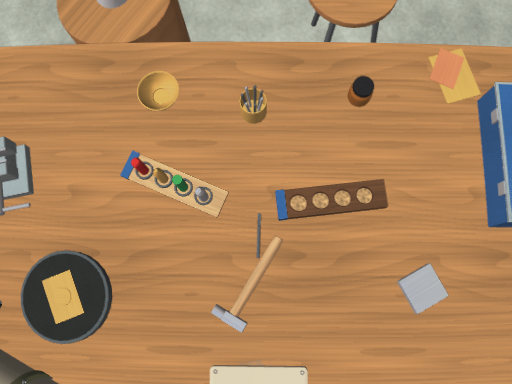

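The row from the blue end of the board (top image) is red (144,168), brass (163,177), green (183,186), steel (203,195). The block's blue end is at (281,204), with pockets at (299,203), (320,200), (342,198) and (364,195). Next I refine the poses with silhouette fits in both views.

```bash
cat > h.py <<'E'
import numpy as np, cv2
from scipy.optimize import minimize
from scipy.spatial.transform import Rotation as R
from workcell import manip
def proj(p,X):
    q=R.from_quat(p['attitude']).inv().apply(np.asarray(X)-p['eye'])*[1,-1,-1]
    return cv2.projectPoints(q,np.zeros(3),np.zeros(3),np.array(p['camera_matrix']),np.array(p['distortion']))[0][:,0]
def place(X,q):
    return R.from_euler('z',q[2] if len(q)>2 else 0).apply(X)+[q[0],q[1],0]
def box(h): return np.array([[a,b,c] for a in(-.135,.135) for b in(-.035,.035) for c in(0,h)])
t=np.linspace(0,2*np.pi,24)
CYL=np.concatenate([np.c_[.012*np.cos(t),.012*np.sin(t),0*t+z] for z in(.022,.082)]+[[[0,0,.102]]])
def iou(p,m,X):
    hull=cv2.convexHull(np.round(proj(p,X)*16).astype(np.int32)); a=np.zeros((1536,2048),np.uint8)
    cv2.fillPoly(a,[(hull/4).round().astype(np.int32)],1)
    a=cv2.resize(a.astype(np.float32),(512,384),interpolation=cv2.INTER_AREA)
    return np.minimum(a,m).sum()/np.maximum(a,m).sum()
def fit(views,X,q0):
    f=lambda q:-sum(iou(p,m,place(X,q)) for p,m in views)
    d=np.array([.006,.006,.08])[:len(q0)]
    S=np.vstack([q0]+[np.array(q0)+d*e for e in np.eye(len(q0))])
    r=minimize(f,q0,method='Nelder-Mead',options=dict(initial_simplex=S,xatol=1e-4,fatol=1e-5)); return r.x,-r.fun/len(views)
def best(p,name,near):
    L=manip.masks_of(p,name)
    if not L: return None
    c=proj(p,[[*near,.05 if 'punch' in name else .01]])[0]
    L=[d for d in L if np.hypot(*(np.argwhere(d['region']).mean(0)[::-1]-c))<20]
    return L[0]['region'].astype(np.float32) if L else None
E
python3 - <<'E'
from h import *
P=[manip.camera(c) for c in('scene','top')]
for n,X,q in(('board_rack',box(.012),[.554,.217,1.16]),('block_rack',box(.027),[.519,-.175,1.66]),('steel_punch',CYL,[.522,.140]),('green_punch',CYL,[.545,.194]),('brass_punch',CYL,[.565,.241]),('red_punch',CYL,[.588,.295])):
    V=[(p,best(p,n,q[:2])) for p in P]; V=[v for v in V if v[1] is not None]
    for vv in [V]+[[v] for v in V]:
        x,s=fit(vv,X,q); print(n,np.round(x,4),round(s,3))
    if 'rack' in n:
        x,_=fit(V,X,q); print(np.round(x[:2]+np.outer([.0825,.0275,-.0275,-.0825],[np.cos(x[2]),np.sin(x[2])]),4).tolist(), np.degrees(x[2]))
o=manip.get_obs(); print('tooly',R.from_quat(o['ee_rot']).as_matrix()[:,1],o['position'])
E
```

```text
board_rack [0.5555 0.2191 1.1714] 0.642
board_rack [0.5569 0.2188 1.1667] 0.607
board_rack [0.555  0.2184 1.1746] 0.686
[[0.5876, 0.2951], [0.5662, 0.2444], [0.5448, 0.1938], [0.5235, 0.1431]] 67.11546589683739
block_rack [ 0.5159 -0.1757  1.6906] 0.96
block_rack [ 0.5175 -0.1744  1.693 ] 0.973
block_rack [ 0.5153 -0.1777  1.689 ] 0.974
[[0.506, -0.0938], [0.5126, -0.1484], [0.5191, -0.203], [0.5257, -0.2576]] 96.86188572323607
steel_punch [0.5247 0.1434] 0.424
steel_punch [0.5247 0.1434] 0.849
steel_punch [0.522 0.14 ] 0.0
green_punch [0.5467 0.1941] 0.807
green_punch [0.5491 0.195 ] 0.772
green_punch [0.5476 0.1949] 0.842
brass_punch [0.5644 0.2439] 0.814
brass_punch [0.5714 0.2461] 0.868
brass_punch [0.5644 0.2419] 0.828
red_punch [0.59   0.2954] 0.825
red_punch [0.5899 0.2949] 0.81
red_punch [0.5905 0.2954] 0.842
tooly [4.38355129e-01 8.98801852e-01 1.05897878e-04] [0.27396698 0.56178993 0.20754861]
```

```bash
python3 -m jog '{"offset":[[0.0198,-0.0167,0],[0.0198,-0.0167,0],[0.0198,-0.0167,0],[0.0198,-0.0167,0],[0.0198,-0.0167,0],[0.0198,-0.0167,0],[0.0198,-0.0167,0],[0.0198,-0.0167,0],[0.0198,-0.0167,0],[0.0198,-0.0167,0],[0.0198,-0.0167,0],[0.0198,-0.0167,0],[0.0198,-0.0167,0],[0.0198,-0.0167,0],[0.0198,-0.0167,0],[0.0198,-0.0167,0],[0,0,0],[0,0,0],[0,0,0]],"yaw":[-5.43,-5.43,-5.43,-5.43,-5.43,-5.43,-5.43,-5.43,-5.43,-5.43,-5.43,-5.43,-5.43,-5.43,-5.43,-5.43,0,0,0],"jaw":[0,0,0,0,0,0,0,0,0,0,0,0,0,0,0,0,0,0,0]}' 30
cat >> h.py <<'E'
def st():
    o=manip.get_obs(); y=R.from_quat(o['ee_rot']).as_matrix(); print(round(o['clock'],1),np.round(o['position'],4),'yaw',round(np.degrees(np.arctan2(y[1,1],y[0,1])),1),'tilt',round(y[2,2],4),'F',np.round(o['ft_force'],1),'w',round(o['grip_width'],2),'g',o['grasp_force'])
E
python3 -c "
from h import *;st()"
```

```text
clock: 3.08
position: [0.5903, 0.2952, 0.2074]
ee_rot: [0.833, 0.553, -0.0, -0.0]
ft_force: [-0.4, -0.6, -0.2]
grip_width: 0.998
grasp_force: 0.0
3.1 [0.5903 0.2952 0.2074] yaw -22.8 tilt -1.0 F [-0.4 -0.6 -0.2] w 1.0 g 0.0
```

```bash
python3 -m jog '{"offset":[[0,0,-0.02],[0,0,-0.02],[0,0,-0.02],[0,0,-0.02],[0,0,-0.02],[0,0,-0.02],[0,0,-0.02],[0,0,-0.02],[0,0,0],[0,0,0],[0,0,0],[0,0,0],[0,0,0],[0,0,0],[0,0,0],[0,0,0],[0,0,0],[0,0,0]],"yaw":[0,0,0,0,0,0,0,0,0,0,0,0,0,0,0,0,0,0],"jaw":[0,0,0,0,0,0,0,0,0,0,1,1,1,1,1,1,1,1]}' 30; python3 -c "
from h import *;st()
p=manip.camera('scene');cv2.imwrite('pics/s1.png',cv2.resize(p['frame'][170:330,220:430,::-1],None,fx=3,fy=3))"
```

```text
clock: 4.58
position: [0.591, 0.2949, 0.0482]
ee_rot: [0.833, 0.553, 0.0, -0.0]
ft_force: [-1.6, 0.4, 5.3]
grip_width: 0.268
grasp_force: 29.5
4.6 [0.591  0.2949 0.0482] yaw -22.9 tilt -1.0 F [-1.6  0.4  5.3] w 0.27 g 29.508454921533485
```

View pics/s1.png

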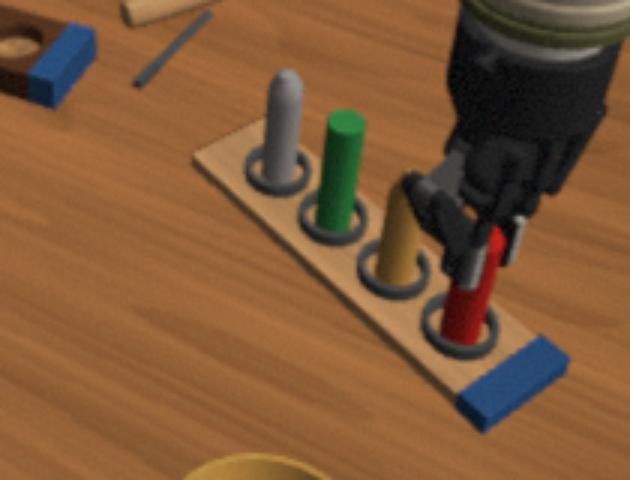

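Red is gripped upright. Next I lift it and carry it over the first pocket.

```bash
python3 -m jog '{"offset":[[0,0,0.01],[0,0,0.022],[0,0,0.022],[0,0,0.022],[0,0,0.022],[0,0,0.022],[-0.0065,-0.03,0],[-0.0065,-0.03,0],[-0.0065,-0.03,0],[-0.0065,-0.03,0],[-0.0065,-0.03,0],[-0.0065,-0.03,0],[-0.0065,-0.03,0],[-0.0065,-0.03,0],[-0.0065,-0.03,0],[-0.0065,-0.03,0],[-0.0065,-0.03,0],[-0.0065,-0.03,0],[-0.0065,-0.03,0],[0,0,0]],"yaw":[0,0,0,0,0,0,2.3,2.3,2.3,2.3,2.3,2.3,2.3,2.3,2.3,2.3,2.3,2.3,2.3,0],"jaw":[1,1,1,1,1,1,1,1,1,1,1,1,1,1,1,1,1,1,1,1]}'; python3 -m jog '{"offset":[[0,0,-0.02],[0,0,-0.02],[0,0,-0.02],[0,0,-0.01],[0,0,0],[0,0,0],[0,0,0],[0,0,0]],"yaw":[0,0,0,0,0,0,0,0],"jaw":[1,1,1,1,1,1,1,1]}'; python3 -c "
from h import *;st()
p=manip.camera('scene');cv2.imwrite('pics/s2.png',cv2.resize(p['frame'][90:250,120:330,::-1],None,fx=3,fy=3))"
```

```text
clock: 6.3
position: [0.5045, -0.1024, 0.1683]
ee_rot: [0.665, 0.747, -0.001, 0.001]
ft_force: [0.3, -0.3, -0.9]
grip_width: 0.271
grasp_force: 29.6
clock: 6.97
position: [0.5071, -0.0955, 0.0988]
ee_rot: [0.662, 0.749, 0.001, 0.001]
ft_force: [0.2, 0.3, -0.5]
grip_width: 0.267
grasp_force: 29.6
7.0 [ 0.5071 -0.0955  0.0988] yaw 7.0 tilt -1.0 F [ 0.2  0.3 -0.5] w 0.27 g 29.568096012080787
```

View pics/s2.png

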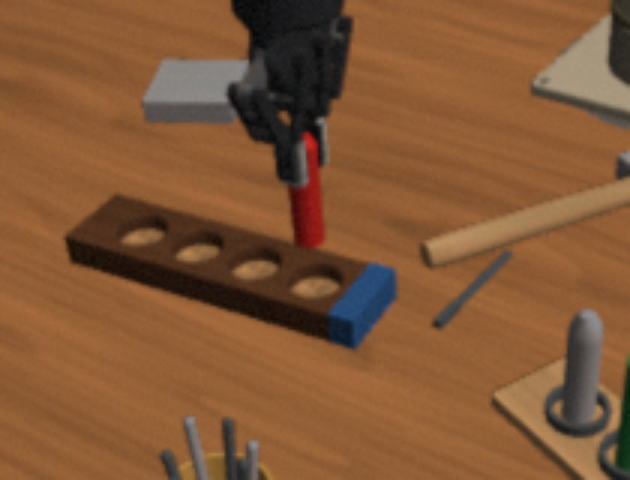

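```bash
python3 -m jog '{"offset":[[0,0,-0.015],[0,0,-0.015],[0,0,-0.01],[0,0,-0.005],[0,0,-0.003],[0,0,-0.0015],[0,0,0],[0,0,0]],"yaw":[0,0,0,0,0,0,0,0],"jaw":[1,1,1,1,1,1,1,1]}'; python3 -c "
from h import *;st()
p=manip.camera('scene');cv2.imwrite('pics/s3.png',cv2.resize(p['frame'][120:220,130:280,::-1],None,fx=4,fy=4))"
```

```text
clock: 7.68
position: [0.5067, -0.0955, 0.0486]
ee_rot: [0.663, 0.749, 0.0, 0.0]
ft_force: [0.6, 0.2, 0.4]
grip_width: 0.261
grasp_force: 29.6
7.7 [ 0.5067 -0.0955  0.0486] yaw 7.0 tilt -1.0 F [0.6 0.2 0.4] w 0.26 g 29.626664195202466
```

View pics/s3.png

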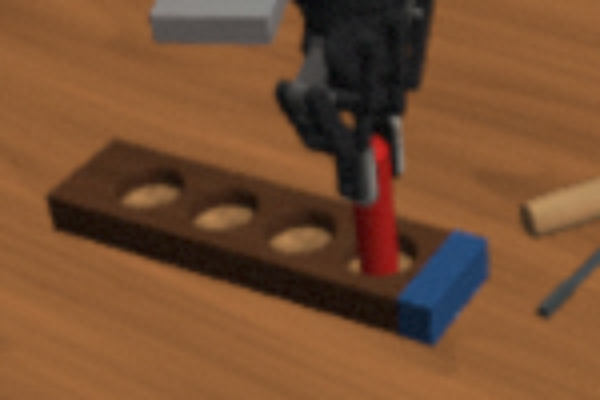

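Red is inside the first pocket and nearly centred. I press down lightly, release and lift.

```bash
python3 -m jog '{"offset":[[0,0,-0.001],[0,0,0],[0,0,0],[0,0,0]],"yaw":[0,0,0,0],"jaw":[1,1,1,1]}'; python3 -m jog '{"offset":[[0,0,0],[0,0,0],[0,0,0],[0,0,0],[0,0,0],[0,0,0],[0,0,0],[0,0,0],[0,0,0],[0,0,0.01],[0,0,0.02],[0,0,0.02],[0,0,0.02],[0,0,0.02],[0,0,0.02],[0,0,0]],"yaw":[0,0,0,0,0,0,0,0,0,0,0,0,0,0,0,0],"jaw":[0.7,0.7,0.6,0.5,0.3,0,0,0,0,0,0,0,0,0,0,0]}'; python3 -c "
from h import *;st()
p=manip.camera('scene');cv2.imwrite('pics/s4.png',cv2.resize(p['frame'][120:220,130:280,::-1],None,fx=4,fy=4))
for c in ('scene','top'):
  p=manip.camera(c)
  for n,q in (('red_punch',[.506,-.094]),('brass_punch',[.565,.244])):
    m=best(p,n,q)
    if m is not None: print(c,n,fit([(p,m)],CYL,q))"
```

```text
clock: 8.07
position: [0.5069, -0.0956, 0.0481]
ee_rot: [0.663, 0.749, 0.001, 0.0]
ft_force: [-1.8, -0.5, 7.6]
grip_width: 0.266
grasp_force: 30.6
clock: 9.4
position: [0.5083, -0.0959, 0.1616]
ee_rot: [0.663, 0.749, 0.002, 0.002]
ft_force: [0.6, -1.1, -0.2]
grip_width: 1.0
grasp_force: 0.0
9.4 [ 0.5083 -0.0959  0.1616] yaw 7.0 tilt -1.0 F [ 0.6 -1.1 -0.2] w 1.0 g 0.0
scene red_punch (array([ 0.50814493, -0.0932351 ]), np.float64(0.8119505047798157))
scene brass_punch (array([0.56600964, 0.24495874]), np.float64(0.8605721592903137))
top brass_punch (array([0.56440328, 0.24313531]), np.float64(0.877818763256073))
```

View pics/s4.png

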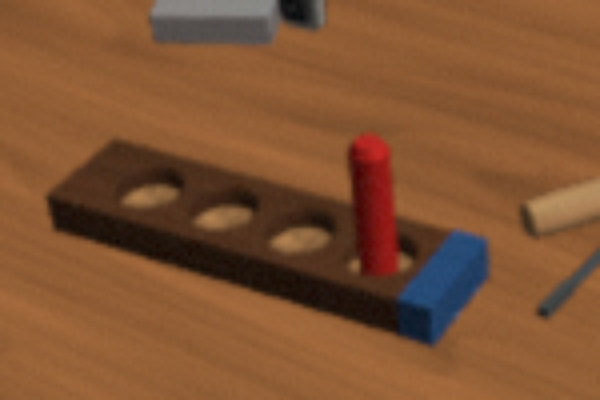

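Red stands upright in pocket 1. Next is brass.

```bash
python3 -m jog '{"offset":[[0.0045,0.0261,0],[0.0045,0.0261,0],[0.0045,0.0261,0],[0.0045,0.0261,0],[0.0045,0.0261,0],[0.0045,0.0261,0],[0.0045,0.0261,0],[0.0045,0.0261,0],[0.0045,0.0261,0],[0.0045,0.0261,0],[0.0045,0.0261,0],[0.0045,0.0261,0],[0.0045,0.0261,0],[0,0,0],[0,0,0],[0,0,0]],"yaw":[-2.3,-2.3,-2.3,-2.3,-2.3,-2.3,-2.3,-2.3,-2.3,-2.3,-2.3,-2.3,-2.3,0,0,0],"jaw":[0,0,0,0,0,0,0,0,0,0,0,0,0,0,0,0]}' 50;python3 -c "
from h import *;st()"
```

```text
clock: 11.08
position: [0.5647, 0.243, 0.1564]
ee_rot: [0.833, 0.553, -0.001, 0.0]
ft_force: [0.6, 0.3, 0.6]
grip_width: 0.996
grasp_force: 0.0
11.1 [0.5647 0.243  0.1564] yaw -22.9 tilt -1.0 F [0.6 0.3 0.6] w 1.0 g 0.0
```

```bash
python3 -m jog '{"offset":[[0.0005,0.0005,-0.018],[0,0,-0.018],[0,0,-0.018],[0,0,-0.018],[0,0,-0.018],[0,0,-0.018],[0,0,0],[0,0,0],[0,0,0],[0,0,0],[0,0,0],[0,0,0],[0,0,0],[0,0,0],[0,0,0],[0,0,0]],"yaw":[0,0,0,0,0,0,0,0,0,0,0,0,0,0,0,0],"jaw":[0,0,0,0,0,0,0,0,1,1,1,1,1,1,1,1]}' 50; python3 -m jog '{"offset":[[0,0,0.01],[0,0,0.022],[0,0,0.022],[0,0,0.022],[0,0,0.022],[0,0,0.022],[0,0,0],[0,0,0],[0,0,0]],"yaw":[0,0,0,0,0,0,0,0,0],"jaw":[1,1,1,1,1,1,1,1,1]}'; python3 -c "
from h import *;st()
p=manip.camera('scene');cv2.imwrite('pics/s5.png',cv2.resize(p['frame'][130:330,220:430,::-1],None,fx=3,fy=3))"
```

```text
clock: 12.42
position: [0.5658, 0.2447, 0.0498]
ee_rot: [0.833, 0.553, 0.001, 0.0]
ft_force: [0.0, -0.9, 5.1]
grip_width: 0.254
grasp_force: 49.0
clock: 13.17
position: [0.5645, 0.2441, 0.1678]
ee_rot: [0.833, 0.553, -0.001, -0.0]
ft_force: [0.3, 0.9, -3.0]
grip_width: 0.254
grasp_force: 49.4
13.2 [0.5645 0.2441 0.1678] yaw -22.9 tilt -1.0 F [ 0.3  0.9 -3. ] w 0.25 g 49.42104319894469
```

View pics/s5.png

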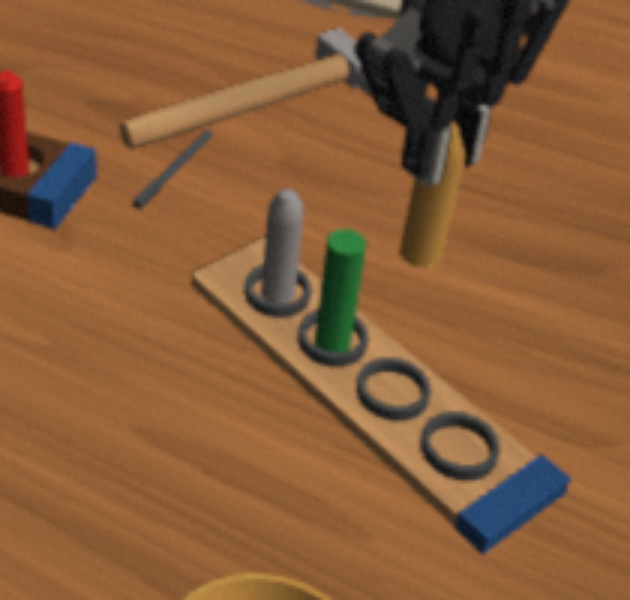

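Brass is held upright and everything else still stands. I carry it to pocket 2.

```bash
python3 -m jog '{"offset":[[-0.0038,-0.028,0],[-0.0038,-0.028,0],[-0.0038,-0.028,0],[-0.0038,-0.028,0],[-0.0038,-0.028,0],[-0.0038,-0.028,0],[-0.0038,-0.028,0],[-0.0038,-0.028,0],[-0.0038,-0.028,0],[-0.0038,-0.028,0],[-0.0038,-0.028,0],[-0.0038,-0.028,0],[-0.0038,-0.028,0],[-0.0038,-0.028,0],[0,0,0],[0,0,0],[0,0,0]],"yaw":[2.13,2.13,2.13,2.13,2.13,2.13,2.13,2.13,2.13,2.13,2.13,2.13,2.13,2.13,0,0,0],"jaw":[1,1,1,1,1,1,1,1,1,1,1,1,1,1,1,1,1]}'; python3 -c "
from h import *;st()"
```

```text
clock: 14.63
position: [0.5116, -0.147, 0.168]
ee_rot: [0.663, 0.749, -0.0, -0.001]
ft_force: [-0.0, 0.3, -2.9]
grip_width: 0.249
grasp_force: 49.5
14.6 [ 0.5116 -0.147   0.168 ] yaw 6.9 tilt -1.0 F [-0.   0.3 -2.9] w 0.25 g 49.46488676757902
```

```bash
python3 -m jog '{"offset":[[0.0008,-0.0012,-0.02],[0,0,-0.02],[0,0,-0.02],[0,0,-0.02],[0,0,-0.02],[0,0,-0.01],[0,0,-0.005],[0,0,-0.003],[0,0,-0.001],[0,0,0],[0,0,0],[0,0,0]],"yaw":[0,0,0,0,0,0,0,0,0,0,0,0],"jaw":[1,1,1,1,1,1,1,1,1,1,1,1]}'; python3 -c "
from h import *;st()
p=manip.camera('scene');cv2.imwrite('pics/s6.png',cv2.resize(p['frame'][120:220,130:280,::-1],None,fx=4,fy=4))"
```

```text
clock: 15.63
position: [0.5134, -0.1489, 0.0508]
ee_rot: [0.663, 0.749, 0.0, 0.001]
ft_force: [0.7, -0.8, -2.9]
grip_width: 0.251
grasp_force: 49.5
15.6 [ 0.5134 -0.1489  0.0508] yaw 6.9 tilt -1.0 F [ 0.7 -0.8 -2.9] w 0.25 g 49.48856688050796
```

View pics/s6.png

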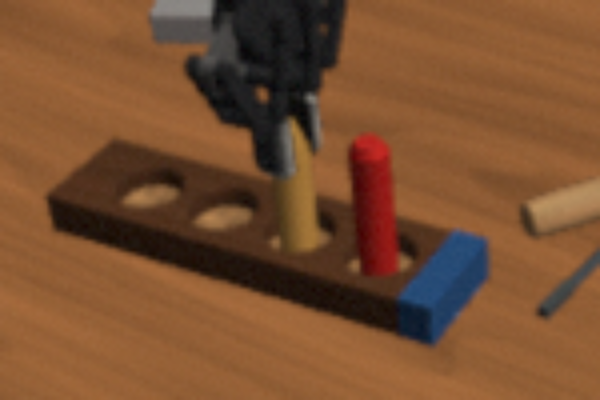

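Brass is centred in pocket 2 but still hangs just above the floor, so I ease it down and check the force before releasing.

```bash
python3 -m jog '{"offset":[[0,0,-0.001],[0,0,-0.0005],[0,0,0],[0,0,0]],"yaw":[0,0,0,0],"jaw":[1,1,1,1]}'
```

```text
clock: 16.02
position: [0.5139, -0.1491, 0.0497]
ee_rot: [0.663, 0.749, 0.001, 0.001]
ft_force: [-1.1, -0.0, 6.5]
grip_width: 0.249
grasp_force: 50.4
```

```bash
python3 -m jog '{"offset":[[0,0,0],[0,0,0],[0,0,0],[0,0,0],[0,0,0],[0,0,0],[0,0,0],[0,0,0],[0,0,0],[0,0,0.01],[0,0,0.02],[0,0,0.02],[0,0,0.02],[0,0,0.02],[0,0,0.02],[0,0,0]],"yaw":[0,0,0,0,0,0,0,0,0,0,0,0,0,0,0,0],"jaw":[0.7,0.7,0.6,0.5,0.3,0,0,0,0,0,0,0,0,0,0,0]}'; python3 -c "
from h import *;st()
for c in ('scene','top'):
  p=manip.camera(c)
  for n,q in (('red_punch',[.508,-.093]),('brass_punch',[.513,-.149]),('green_punch',[.547,.194]),('steel_punch',[.5247,.1434])):
    m=best(p,n,q)
    if m is not None: print(c,n,fit([(p,m)],CYL,q))"
python3 -m jog '{"offset":[[0.0025,0.0264,0],[0.0025,0.0264,0],[0.0025,0.0264,0],[0.0025,0.0264,0],[0.0025,0.0264,0],[0.0025,0.0264,0],[0.0025,0.0264,0],[0.0025,0.0264,0],[0.0025,0.0264,0],[0.0025,0.0264,0],[0.0025,0.0264,0],[0.0025,0.0264,0],[0.0025,0.0264,0],[0,0,0],[0,0,0],[0,0,0]],"yaw":[-2.3,-2.3,-2.3,-2.3,-2.3,-2.3,-2.3,-2.3,-2.3,-2.3,-2.3,-2.3,-2.3,0,0,0],"jaw":[0,0,0,0,0,0,0,0,0,0,0,0,0,0,0,0]}' 30;python3 -c "
from h import *;st()"
```

```text
clock: 17.35
position: [0.5149, -0.1495, 0.1632]
ee_rot: [0.663, 0.748, 0.002, 0.002]
ft_force: [0.4, 0.2, 0.3]
grip_width: 0.999
grasp_force: 0.0
17.4 [ 0.5149 -0.1495  0.1632] yaw 6.9 tilt -1.0 F [0.4 0.2 0.3] w 1.0 g 0.0
scene red_punch (array([ 0.50849219, -0.09389063]), np.float64(0.7808465361595154))
scene brass_punch (array([ 0.51862976, -0.1444729 ]), np.float64(0.8871062397956848))
scene green_punch (array([0.5510004 , 0.19616632]), np.float64(0.7355166673660278))
scene steel_punch (array([0.52360961, 0.14333738]), np.float64(0.8107773065567017))
top green_punch (array([0.54755266, 0.1939957 ]), np.float64(0.8080000281333923))
top steel_punch (array([0.51994285, 0.14034534]), np.float64(0.9120391011238098))
clock: 19.18
position: [0.5454, 0.1936, 0.1582]
ee_rot: [0.834, 0.552, -0.0, 0.0]
ft_force: [-0.9, -0.9, -0.3]
grip_width: 1.004
grasp_force: 0.0
19.2 [0.5454 0.1936 0.1582] yaw -23.0 tilt -1.0 F [-0.9 -0.9 -0.3] w 1.0 g 0.0
```

```bash
python3 -m jog '{"offset":[[0.0015,0.0006,-0.018],[0,0,-0.018],[0,0,-0.018],[0,0,-0.018],[0,0,-0.018],[0,0,-0.018],[0,0,0],[0,0,0],[0,0,0],[0,0,0],[0,0,0],[0,0,0],[0,0,0],[0,0,0],[0,0,0],[0,0,0]],"yaw":[0,0,0,0,0,0,0,0,0,0,0,0,0,0,0,0],"jaw":[0,0,0,0,0,0,0,0,1,1,1,1,1,1,1,1]}' 30; python3 -m jog '{"offset":[[0,0,0.01],[0,0,0.022],[0,0,0.022],[0,0,0.022],[0,0,0.022],[0,0,0.022],[0,0,0],[0,0,0],[0,0,0]],"yaw":[0,0,0,0,0,0,0,0,0],"jaw":[1,1,1,1,1,1,1,1,1]}'; python3 -c "
from h import *;st()
p=manip.camera('scene');cv2.imwrite('pics/s7.png',cv2.resize(p['frame'][120:320,140:410,::-1],None,fx=2.5,fy=2.5))"
```

```text
clock: 20.52
position: [0.5472, 0.1952, 0.0511]
ee_rot: [0.834, 0.552, 0.0, 0.0]
ft_force: [-1.9, -0.9, 6.0]
grip_width: 0.259
grasp_force: 29.4
clock: 21.27
position: [0.5465, 0.1949, 0.1701]
ee_rot: [0.834, 0.552, -0.0, -0.0]
ft_force: [0.2, 0.1, -1.6]
grip_width: 0.253
grasp_force: 29.5
21.3 [0.5465 0.1949 0.1701] yaw -23.0 tilt -1.0 F [ 0.2  0.1 -1.6] w 0.25 g 29.482843279838562
```

View pics/s7.png

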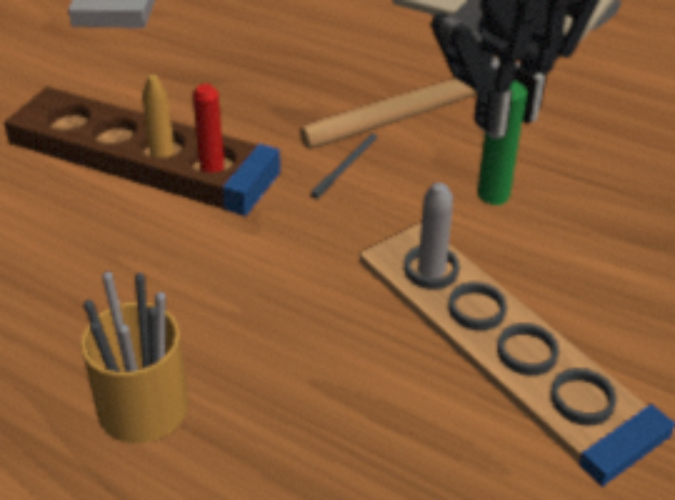

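Brass and red stand in pockets 2 and 1, and green is held upright. I carry it to pocket 3.

```bash
python3 -m jog '{"offset":[[-0.002,-0.0284,0],[-0.002,-0.0284,0],[-0.002,-0.0284,0],[-0.002,-0.0284,0],[-0.002,-0.0284,0],[-0.002,-0.0284,0],[-0.002,-0.0284,0],[-0.002,-0.0284,0],[-0.002,-0.0284,0],[-0.002,-0.0284,0],[-0.002,-0.0284,0],[-0.002,-0.0284,0],[-0.002,-0.0284,0],[-0.002,-0.0284,0],[0,0,0],[0,0,0],[0,0,0]],"yaw":[2.13,2.13,2.13,2.13,2.13,2.13,2.13,2.13,2.13,2.13,2.13,2.13,2.13,2.13,0,0,0],"jaw":[1,1,1,1,1,1,1,1,1,1,1,1,1,1,1,1,1]}'
```

```text
clock: 22.73
position: [0.5186, -0.2019, 0.1696]
ee_rot: [0.664, 0.748, -0.0, -0.001]
ft_force: [0.3, 0.4, -0.3]
grip_width: 0.253
grasp_force: 29.5
```

```bash
python3 -m jog '{"offset":[[0,-0.0008,-0.02],[0,0,-0.02],[0,0,-0.02],[0,0,-0.02],[0,0,-0.02],[0,0,-0.01],[0,0,-0.005],[0,0,-0.003],[0,0,-0.0015],[0,0,0],[0,0,0],[0,0,0]],"yaw":[0,0,0,0,0,0,0,0,0,0,0,0],"jaw":[1,1,1,1,1,1,1,1,1,1,1,1]}'; python3 -c "
from h import *;st()
p=manip.camera('scene');cv2.imwrite('pics/s8.png',cv2.resize(p['frame'][120:220,130:280,::-1],None,fx=4,fy=4))"
```

```text
clock: 23.73
position: [0.5194, -0.2035, 0.0518]
ee_rot: [0.664, 0.748, 0.0, 0.001]
ft_force: [-0.9, -0.1, -0.1]
grip_width: 0.255
grasp_force: 29.5
23.7 [ 0.5194 -0.2035  0.0518] yaw 6.9 tilt -1.0 F [-0.9 -0.1 -0.1] w 0.25 g 29.512519240379333
```

View pics/s8.png

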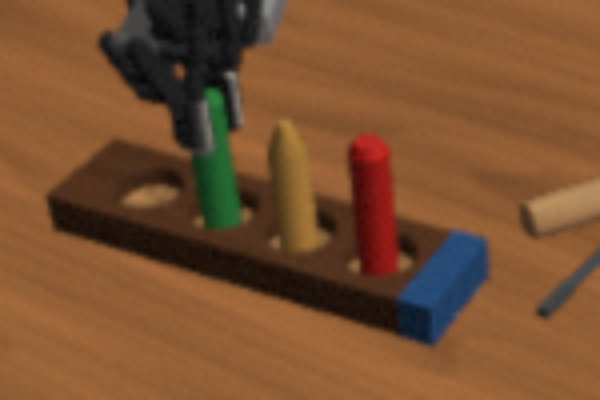

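Green is in pocket 3, and I lower it to contact.

```bash
python3 -m jog '{"offset":[[0,0,-0.001],[0,0,-0.0005],[0,0,0],[0,0,0]],"yaw":[0,0,0,0],"jaw":[1,1,1,1]}'
```

```text
clock: 24.12
position: [0.5197, -0.2038, 0.051]
ee_rot: [0.664, 0.748, 0.001, 0.001]
ft_force: [-3.3, 1.0, 12.3]
grip_width: 0.258
grasp_force: 30.9
```

```bash
python3 -m jog '{"offset":[[0,0,0],[0,0,0],[0,0,0],[0,0,0],[0,0,0],[0,0,0],[0,0,0],[0,0,0],[0,0,0],[0,0,0.01],[0,0,0.02],[0,0,0.02],[0,0,0.02],[0,0,0.02],[0,0,0.02],[0,0,0]],"yaw":[0,0,0,0,0,0,0,0,0,0,0,0,0,0,0,0],"jaw":[0.7,0.7,0.6,0.5,0.3,0,0,0,0,0,0,0,0,0,0,0]}'
python3 -m jog '{"offset":[[0.0003,0.0266,0],[0.0003,0.0266,0],[0.0003,0.0266,0],[0.0003,0.0266,0],[0.0003,0.0266,0],[0.0003,0.0266,0],[0.0003,0.0266,0],[0.0003,0.0266,0],[0.0003,0.0266,0],[0.0003,0.0266,0],[0.0003,0.0266,0],[0.0003,0.0266,0],[0.0003,0.0266,0],[0,0,0],[0,0,0],[0,0,0]],"yaw":[-2.3,-2.3,-2.3,-2.3,-2.3,-2.3,-2.3,-2.3,-2.3,-2.3,-2.3,-2.3,-2.3,0,0,0],"jaw":[0,0,0,0,0,0,0,0,0,0,0,0,0,0,0,0]}' 50
```

```text
clock: 25.45
position: [0.5208, -0.2044, 0.1643]
ee_rot: [0.664, 0.748, 0.002, 0.003]
ft_force: [0.3, -0.8, -0.0]
grip_width: 1.0
grasp_force: 0.0
clock: 26.78
position: [0.5228, 0.1416, 0.1597]
ee_rot: [0.834, 0.552, -0.0, 0.0]
ft_force: [0.1, -0.2, -0.4]
grip_width: 1.0
grasp_force: 0.0
```

```bash
python3 -m jog '{"offset":[[0,0,-0.0185],[0,0,-0.0185],[0,0,-0.0185],[0,0,-0.0185],[0,0,-0.0185],[0,0,-0.0185],[0,0,0],[0,0,0],[0,0,0],[0,0,0],[0,0,0],[0,0,0],[0,0,0],[0,0,0],[0,0,0],[0,0,0]],"yaw":[0,0,0,0,0,0,0,0,0,0,0,0,0,0,0,0],"jaw":[0,0,0,0,0,0,0,0,1,1,1,1,1,1,1,1]}' 50; python3 -m jog '{"offset":[[0,0,0.01],[0,0,0.022],[0,0,0.022],[0,0,0.022],[0,0,0.022],[0,0,0.022],[0,0,0],[0,0,0],[0,0,0]],"yaw":[0,0,0,0,0,0,0,0,0],"jaw":[1,1,1,1,1,1,1,1,1]}'; python3 -c "
from h import *;st()
p=manip.camera('scene');cv2.imwrite('pics/s9.png',cv2.resize(p['frame'][120:320,140:410,::-1],None,fx=2.5,fy=2.5))"
```

```text
clock: 28.12
position: [0.5231, 0.1427, 0.0492]
ee_rot: [0.834, 0.552, 0.0, -0.0]
ft_force: [-1.9, -0.6, 6.5]
grip_width: 0.241
grasp_force: 48.9
clock: 28.87
position: [0.5221, 0.1422, 0.1677]
ee_rot: [0.834, 0.552, -0.001, -0.0]
ft_force: [-0.8, -0.3, -2.1]
grip_width: 0.243
grasp_force: 49.5
28.9 [0.5221 0.1422 0.1677] yaw -23.0 tilt -1.0 F [-0.8 -0.3 -2.1] w 0.24 g 49.49231078848243
```

View pics/s9.png

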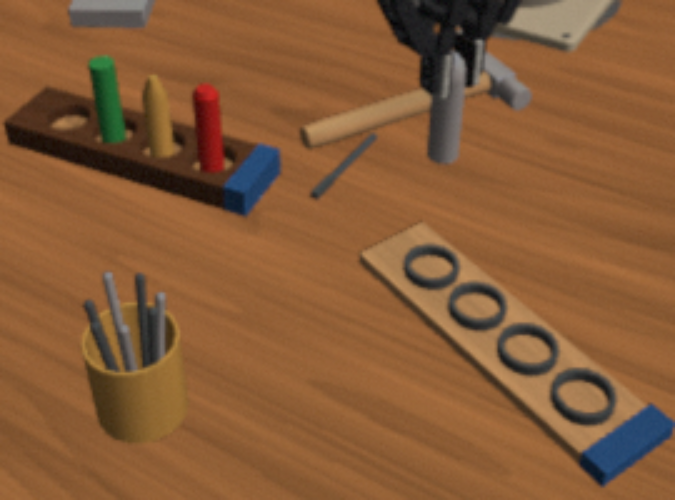

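Steel is held and the other three stand in their pockets. I carry it to pocket 4.

```bash
python3 -m jog '{"offset":[[0.0002,-0.0285,0],[0.0002,-0.0285,0],[0.0002,-0.0285,0],[0.0002,-0.0285,0],[0.0002,-0.0285,0],[0.0002,-0.0285,0],[0.0002,-0.0285,0],[0.0002,-0.0285,0],[0.0002,-0.0285,0],[0.0002,-0.0285,0],[0.0002,-0.0285,0],[0.0002,-0.0285,0],[0.0002,-0.0285,0],[0.0002,-0.0285,0],[0,0,0],[0,0,0],[0,0,0]],"yaw":[2.13,2.13,2.13,2.13,2.13,2.13,2.13,2.13,2.13,2.13,2.13,2.13,2.13,2.13,0,0,0],"jaw":[1,1,1,1,1,1,1,1,1,1,1,1,1,1,1,1,1]}'
```

```text
clock: 30.33
position: [0.5251, -0.2559, 0.1673]
ee_rot: [0.664, 0.748, -0.0, -0.001]
ft_force: [1.4, -0.0, -2.7]
grip_width: 0.241
grasp_force: 49.5
```

```bash
python3 -m jog '{"offset":[[0,-0.001,-0.02],[0,0,-0.02],[0,0,-0.02],[0,0,-0.02],[0,0,-0.02],[0,0,-0.01],[0,0,-0.005],[0,0,-0.003],[0,0,-0.001],[0,0,0],[0,0,0],[0,0,0]],"yaw":[0,0,0,0,0,0,0,0,0,0,0,0],"jaw":[1,1,1,1,1,1,1,1,1,1,1,1]}'; python3 -c "
from h import *;st()
p=manip.camera('scene');cv2.imwrite('pics/s10.png',cv2.resize(p['frame'][120:220,130:280,::-1],None,fx=4,fy=4))"
```

```text
clock: 31.33
position: [0.5261, -0.2578, 0.0503]
ee_rot: [0.664, 0.748, 0.0, 0.001]
ft_force: [1.2, 0.7, -2.9]
grip_width: 0.244
grasp_force: 49.5
31.3 [ 0.5261 -0.2578  0.0503] yaw 6.8 tilt -1.0 F [ 1.2  0.7 -2.9] w 0.24 g 49.49861900880933
```

View pics/s10.png

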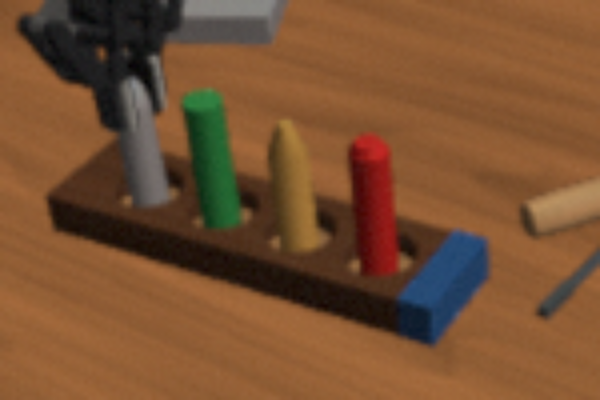

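Steel is in pocket 4, just off the floor.

```bash
python3 -m jog '{"offset":[[0,0,-0.001],[0,0,-0.0005],[0,0,0],[0,0,0]],"yaw":[0,0,0,0],"jaw":[1,1,1,1]}'
```

```text
clock: 31.72
position: [0.5262, -0.2582, 0.0492]
ee_rot: [0.664, 0.748, 0.0, 0.001]
ft_force: [-2.3, 0.7, 7.2]
grip_width: 0.248
grasp_force: 50.5
```

```bash
python3 -m jog '{"offset":[[0,0,0],[0,0,0],[0,0,0],[0,0,0],[0,0,0],[0,0,0],[0,0,0],[0,0,0],[0,0,0],[0,0,0.01],[0,0,0.02],[0,0,0.02],[0,0,0.02],[0,0,0.02],[0,0,0.02],[0,0,0.02],[0,0,0.02],[0,0,0],[0,0,0]],"yaw":[0,0,0,0,0,0,0,0,0,0,0,0,0,0,0,0,0,0,0],"jaw":[0.7,0.7,0.6,0.5,0.3,0,0,0,0,0,0,0,0,0,0,0,0,0,0]}'; python3 -c "
from h import *;st()
p=manip.camera('scene');cv2.imwrite('pics/s11.png',cv2.resize(p['frame'][120:220,130:280,::-1],None,fx=4,fy=4))"
```

```text
clock: 33.3
position: [0.5261, -0.258, 0.1997]
ee_rot: [0.664, 0.748, 0.001, 0.001]
ft_force: [0.1, 0.3, -0.1]
grip_width: 1.002
grasp_force: 0.0
33.3 [ 0.5261 -0.258   0.1997] yaw 6.8 tilt -1.0 F [ 0.1  0.3 -0.1] w 1.0 g 0.0
```

View pics/s11.png

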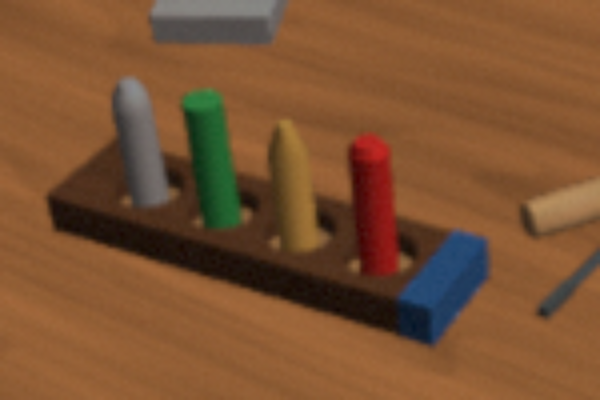

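All four punches stand upright in order (red, brass, green, steel from the blue end), and the gripper is clear.

```bash
python3 -c "
from workcell import manip
print(manip.hand_in())"
```

```text
the job is handed in; nothing more can be done
None
```

All four punches stand upright in the dark block in working order from the blue end (red, brass, green, steel), and the job was handed in at about 33 s of the 118 s allowed; hand-in gave no verdict.

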